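# Fill up one egg tray and stack the emptied one

### The job

Put all the eggs into one tray: fill up the egg tray that already holds two eggs with the egg from the other tray and the two from the egg cups, one to a seat and pointed end up, and stack the emptied tray squarely on top of the empty one, the same way along. Both the full tray and the stack stay on the counter. Set everything down gently, let no egg fall, and leave the egg-shaped timer and salt shaker standing where they are.

Things in the scene. Friction and masses are not known exactly. Their poses are not given: they have to be found in the camera images.
- tray_main: white plastic egg tray, 248 mm long (x), 58 wide (y), 24 high, with five round seats 34 mm across in its top at x = -96, -48, 0, 48, 96, y = 0; origin: middle of its underside; x points roughly away from the robot; loose, 140 g, lies on the counter. All three trays are alike. This is the tray that already holds two eggs, in any two seats; it is to be filled up.
- tray_spare: white plastic egg tray, 248 mm long (x), 58 wide (y), 24 high, with five round seats 34 mm across in its top at x = -96, -48, 0, 48, 96, y = 0; origin: middle of its underside; x points roughly away from the robot; loose, 140 g, lies on the counter. All three trays are alike. This is the tray that holds one egg, in any seat. It can be taken by its middle, across its 58 mm width.
- tray_empty: white plastic egg tray, 248 mm long (x), 58 wide (y), 24 high, with five round seats 34 mm across in its top at x = -96, -48, 0, 48, 96, y = 0; origin: middle of its underside; x points roughly away from the robot; loose, 140 g, lies on the counter. All three trays are alike. This one is empty at the start. A tray stacked on it rests flat, its underside 24 mm above this one's.
- egg1: hen's egg, 42 mm in diameter and 54 mm long, about 55 g, blunt end down; origin at the centre of its widest section, 21 mm above its lowest point; z to the pointed end. It sits in the tray that holds one egg. In a seat its origin lies 36 mm above the tray's underside (12 mm above the tray's top).
- egg2: hen's egg, 42 mm in diameter and 54 mm long, about 55 g, blunt end down; origin at the centre of its widest section, 21 mm above its lowest point; z to the pointed end. It stands in a loose white egg cup 48 mm high and 45 mm across, its origin 60 mm above the counter.
- egg3: hen's egg, 42 mm in diameter and 54 mm long, about 55 g, blunt end down; origin at the centre of its widest section, 21 mm above its lowest point; z to the pointed end. It stands in a loose white egg cup 48 mm high and 45 mm across, its origin 60 mm above the counter.
- egg4: hen's egg, 42 mm in diameter and 54 mm long, about 55 g, blunt end down; origin at the centre of its widest section, 21 mm above its lowest point; z to the pointed end. It already sits in the tray with two eggs. In a seat its origin lies 36 mm above the tray's underside (12 mm above the tray's top).
- egg5: hen's egg, 42 mm in diameter and 54 mm long, about 55 g, blunt end down; origin at the centre of its widest section, 21 mm above its lowest point; z to the pointed end. It already sits in the tray with two eggs. In a seat its origin lies 36 mm above the tray's underside (12 mm above the tray's top).
- timer: egg-shaped kitchen timer of the same shell tone, 55 mm in diameter and 70 mm tall, larger than an egg, with a flat foot and a dark dial seam round its waist; stands on the counter; origin at the middle of its foot. Not an egg.
- shaker: egg-shaped salt shaker of the same shell tone, 42 mm in diameter and 53 mm tall, with a flat foot and a steel pierced cap; stands on the counter; origin at the middle of its foot. Not an egg.
Things that resemble listed ones, but are neither listed nor needed, are in the scene too. What is shaped like the egg5 but green or yellow is not meant.

How it is judged:
By the outcome, as a careful person would: the job done as asked, in the order asked, and still so for the second after the job is handed in, with the robot touching nothing.
It also fails if it takes over 102 s, if anything falls off the work surface, if the arm or the gripper's body presses on something with over 40 N, if the wrist force passes 120 N, or if a joint passes its speed limit or range.

### The arm

A 6-joint arm with a two-finger parallel gripper is mounted at the origin on the work surface. World frame = base frame: x ahead of the robot, y to its left, z up, the work surface at z = 0. Lengths are in mm, angles in rad, forces in N, time in s.
With the tool pointing down it reaches from about 275 to 750 mm from the base axis. Payload 10.2 kg.
Tool frame: the origin (TCP) lies at the very end of the fingers, on their centre line; the grasp point (between the pads) lies 19 mm behind it (ctrl.grip_depth is the distance from the TCP to the grasp point, in mm); z points along the fingers, x is the direction in which the jaws open and shut, and the axes are right-handed (so a half turn about z gives the same grasp; the last joint's range is limited). The gripper opens to 85 mm and grips with 20 to 120 N. Pads are 22 mm wide; open, the fingers measure 114 mm over their backs; the gripper's body (76 mm by 85 mm) begins 54 mm behind the grasp point. The pads swing forward as they close: fully open they stand 13 mm farther back than shut.
Start: joints at [1.098, 0.313, 1.498, -0, 1.331, -0.223], TCP at [129.798, 508.708, 231.294] pointing down, gripper open.
Joint ranges: [-2.94, 2.94], [-0.97, 2.17], [0.19, 2.56], [-1.23, 4.37], [0.02, 3.11], [-2.88, 2.88]. Speed limits (rad/s): [2.39, 2.39, 3.01, 3.14, 3.14, 3.14].

### API

Orientations are given as a unit quaternion [w, x, y, z].
In Python, from rig import ctrl gives the robot as it stands.
- The arm moves only by the tool play_rows, never from a script. Its argument "motion" is a list of rows, each a list of 2 entries, a list of its own where there are three numbers: the shift along the tool's x, y, z in mm, then the turn, a rotation vector about the tool's x, y, z in degrees. A call has 1 to 20 rows; each row shifts and turns the commanded pose from where the row before left it, along the tool's axes as they then stand; what a row does not reach is not made up. A row lasts 1/12 s, in which the tool goes at most 41.7 mm and 7.16 degrees, less where a joint would pass 70% of its speed; a pose out of reach is approached as far as the arm can. A call with a gripper value outside its range is refused whole. "fingers" is the finger opening in mm, from 0 to 85.4, set as the call begins (left out, the last holds). The fingers move at their own pace and stop on an object; "squeeze" is the grip in N (left out, the last holds). Time passes only in rows, so rows that do not move let the fingers close. It gives the time, the measured TCP pose, the force and the opening at its end, in the units of the state.
- ctrl.sense(): the state, without advancing time (a new reading comes with each control period).
- ctrl.capture(name): name is "scene" or "top"; returns the picture (384x512x3 uint8, red, green, blue); there is no depth.
- ctrl.get_calibration(name): a dict with "K" (3x3 intrinsics, pixels), "k1" (the pictures are not rectified: a ray, as slopes to the right and down, at radius r is drawn at 1 + k1 r^2 times it, then the intrinsics apply), "R" (3x3) and "t" (3): a world point X has camera coordinates R X + t. Camera axes: x right, y down, z forward; pixel columns grow to the right and rows downward; lengths in mm; the calibration is good to about 2 mm. A picture is of the moment at which its call begins. get_calibration takes no time and is no camera call.
- ctrl.finish_job(): hands the job in, once; it reports no verdict.
Trained networks look in the newest picture that a camera, given by its name, has taken for a name from the list of things; names that differ only in an ending like _2 or _b are one class to them, and where a whole thing is asked for, a point or a joint stands for the part that bears it (a point fixed in the world has none). Each returns a list of dicts, best first, with "p" (0 to 1); they miss things now and then, are a little off and sometimes report something else, mostly with a low value. They report only what shows in the picture. A call takes as long as a camera call. They do not tell look-alikes from the thing itself.
- ctrl.spot_in(camera, name): "position" ([column, row] as shares, 0 to 1, of the picture: columns of its width, rows of its height, amid what is visible of it).
The state is a dict: "time_s": time; "joints": joint angles; "dq": joint speeds; "tau": joint torques, N m; "eef_pos": TCP position; "ee_rot": TCP orientation; "force": force on the tool from outside, world axes, zero at the start; "wrist_torque": the same for the moment, N m; "grip_width": opening from 0.0 (shut) to 1.0 (fully open).
Only numpy, scipy, OpenCV 4.12 (cv2) and the standard library are available. Lean on these libraries where they do the work, as an engineer would, in place of code of your own. Each camera call takes 0.05 s, during which the arm holds its last target. There are 200 camera calls.

## Working session

There is one attempt and no reset: what is moved stays moved. The work goes in short steps, Python scripts to look and compute and a tool call to move; the robot and the scene stay as the last step left them, time stands still between calls to the robot, and variables do not carry over. Pictures are saved under pics/ and viewed, about 12 in all and at most 16, crops included, and the job is handed in when it is done.

Besides the shell and the picture viewer there is one more tool, called after "Request:" in YAML: its name, and indented under it one key for each argument. play_rows: Moves the arm, as the interface text tells. Its arguments: {"type":"object","properties":{"motion":{"type":"array"},"fingers":{"type":"number"},"squeeze":{"type":"number"}},"required":["motion"]}

```bash
ls; mkdir -p pics
python3 - <<'E'
from rig import ctrl
import cv2
for n in("scene","top"):
    cv2.imwrite(f"pics/{n}0.png",cv2.resize(ctrl.capture(n)[:,:,::-1],(800,600),interpolation=cv2.INTER_CUBIC))
    c=ctrl.get_calibration(n);print(n,c)
    for k in("tray_main","egg1","timer","shaker"):
        print(k,[(round(d['p'],2),[round(float(d['position'][0])*512),round(float(d['position'][1])*384)]) for d in ctrl.spot_in(n,k)])
print(ctrl.sense())
E
```

```text
pics
scene {'K': array([[399.75067715,   0.        , 257.60235947],
       [  0.        , 399.75067715, 195.37542491],
       [  0.        ,   0.        ,   1.        ]]), 'k1': 0.03761518864999927, 'R': array([[-0.5797476 ,  0.81478679, -0.00389915],
       [ 0.70482713,  0.49909529, -0.50410576],
       [-0.40879267, -0.29500233, -0.86363313]]), 't': array([ 265.58052653, -314.40923301, 1202.58294105])}
tray_main [(0.75, [355, 285]), (0.5, [339, 311])]
egg1 [(0.79, [209, 264]), (0.79, [373, 258]), (0.74, [299, 222]), (0.73, [403, 292]), (0.66, [213, 151]), (0.61, [338, 309]), (0.54, [385, 213])]
timer [(0.64, [168, 215])]
shaker [(0.76, [263, 281])]
top {'K': array([[387.53499197,   0.        , 255.10435568],
       [  0.        , 387.53499197, 187.35171967],
       [  0.        ,   0.        ,   1.        ]]), 'k1': -0.1128423159237253, 'R': array([[ 0.0056844 , -0.99998237,  0.00171804],
       [-0.99452264, -0.00583266, -0.10435852],
       [ 0.1043667 , -0.00111541, -0.99453826]]), 't': array([  41.12664769,  500.87169915, 1075.56589089])}
tray_main [(0.64, [166, 185])]
egg1 [(
[... 186 characters left out ...]
 205]), (0.43, [221, 144])]
{'time_s': 0.5, 'joints': array([ 1.09761638e+00,  3.12921417e-01,  1.49776634e+00,  1.92363484e-05,
        1.33098309e+00, -2.23411952e-01]), 'dq': array([-0.00010838,  0.00119655, -0.00041999,  0.00031064,  0.00213065,
       -0.0005691 ]), 'tau': array([-6.86025869e-04, -4.11922467e+01, -2.59772336e+01, -1.51717318e-04,
        8.48798445e-04, -1.06886651e-05]), 'eef_pos': array([129.77595984, 508.69362482, 231.25821111]), 'ee_rot': array([ 8.08624029e-06,  7.89678286e-01,  6.13521151e-01, -3.93767978e-05]), 'force': array([ 0.52064479,  0.6325261 , -0.78880541]), 'wrist_torque': array([-0.00671424, -0.02706213, -0.01131606]), 'grip_width': 1.0011889340157025}
```

View pics/top0.png

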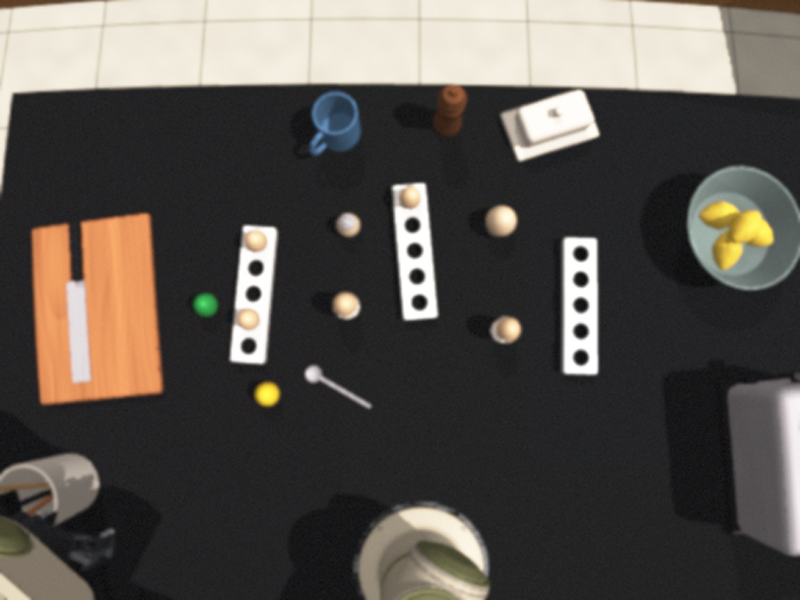

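View pics/scene0.png

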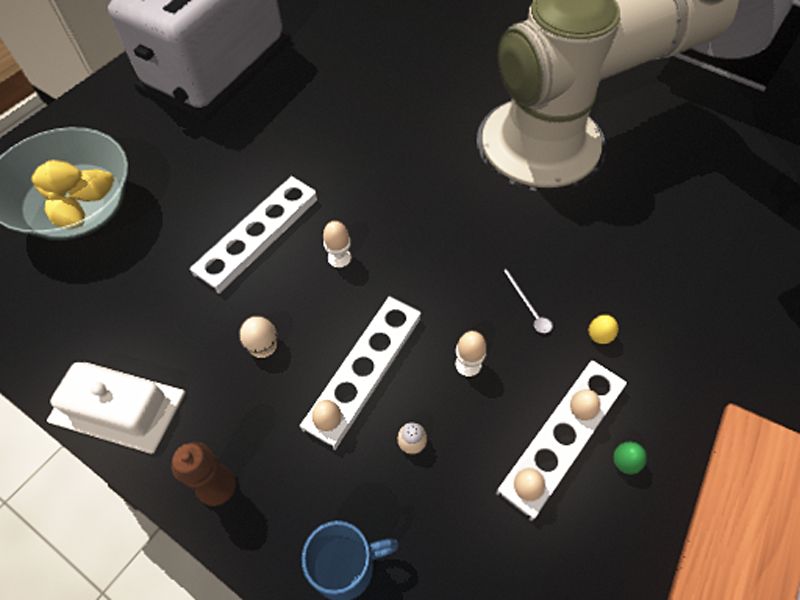

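Both views show tray_main at left in the top view, around (255,293), with eggs in the far seat and the fourth from the far end. The spare tray is at (415,250) with an egg in its far seat, and the empty tray is at (580,305). The egg cups are at (346,305) and (507,328), the shaker at (348,224) and the timer at (501,221). Next I'll measure their positions.

```bash
cat > h.py <<'E'
import numpy as np,cv2
from rig import ctrl
from scipy.optimize import least_squares
C={n:ctrl.get_calibration(n) for n in("scene","top")}
def proj(n,X):
    c=C[n];p=np.atleast_2d(X)@c['R'].T+c['t'];s=p[:,:2]/p[:,2:]
    s=s*(1+c['k1']*(s**2).sum(1,keepdims=True));return s*[c['K'][0,0],c['K'][1,1]]+c['K'][:2,2]
def ray(n,uv,z):
    c=C[n];f=lambda q:(proj(n,[q[0],q[1],z])[0]-uv)
    return least_squares(f,[450,0]).x
def tri(uvt,uvs):
    r=least_squares(lambda X:np.r_[proj("top",X)[0]-uvt,proj("scene",X)[0]-uvs],[450,0,40]);return r.x,np.sqrt((r.fun**2).mean())
def blobs(mask,lo,hi):
    n,l,s,c=cv2.connectedComponentsWithStats(mask.astype(np.uint8),connectivity=4)
    return [(c[i],s[i],l==i) for i in range(1,n) if lo<=s[i,4]<=hi]
def eggmask(im):
    h=cv2.cvtColor(im,cv2.COLOR_RGB2HSV);return (h[...,0]>5)&(h[...,0]<22)&(h[...,1]>45)&(h[...,2]>60)
def traymask(im):
    h=cv2.cvtColor(im,cv2.COLOR_RGB2HSV);return (h[...,1]<40)&(h[...,2]>130)
def outline(n,P,eggs=()):
    "rendered tray mask: P=x,y,yaw,z0"
    x,y,a,z0=P;R=np.array([[np.cos(a),-np.sin(a)],[np.sin(a),np.cos(a)]])
    pts=np.array([[sx*124,sy*29] for sx in(-1,1) for sy in(-1,1)])@R.T+[x,y]
    q=np.vstack([np.c_[pts,np.full(4,z0+z)] for z in(0,24)])
    return cv2.convexHull(proj(n,q).astype(np.float32))
E
cat > m.py <<'E'
from h import *
import sys
for n in("top","scene"):
    im=ctrl.capture(n); 
    print(n,"eggs")
    for c,s,_ in blobs(eggmask(im),60,900): print("  ",c.round(1),s[2:5],ray(n,c,60).round(0))
    print(n,"trays")
    m=traymask(im)
    for c,s,l in blobs(m,500,6000):
        (cc,wh,a)=cv2.minAreaRect(np.argwhere(l)[:,::-1].astype(np.float32))
        print("  ",c.round(1),s[4],np.round(cc,1),np.round(wh,1),round(a,1),ray(n,cc,24).round(0))
        hull=np.zeros(m.shape,np.uint8);cv2.fillConvexPoly(hull,cv2.convexHull(np.argwhere(l)[:,::-1].astype(np.int32)),1)
        dk=(im.max(2)<70)&(cv2.erode(hull,np.ones((3,3)))>0)
        print("     seats",[(ray(n,b[0],24).round(1).tolist(),int(b[1][4])) for b in blobs(dk,25,250)])
E
python3 m.py
```

```text
top eggs
   [23.7  1.6] [ 70   6 222] [1082.  778.]
   [474.4   2.7] [113  10 525] [1084. -641.]
   [289.7  67.1] [ 19  33 412] [846. -54.]
   [261.6 126.5] [ 13  15 128] [669.  27.]
   [320.2 141.1] [ 22  22 327] [ 628. -138.]
   [224.  145.5] [ 17  16 120] [614. 132.]
   [163.3 154.2] [ 15  13 135] [589. 302.]
   [220.1 193.9] [ 18  18 217] [478. 140.]
   [158.4 204.1] [ 15  13 136] [449. 311.]
   [325.3 210.1] [ 18  19 232] [ 435. -149.]
   [ 14.8 310.9] [ 32   8 181] [141. 723.]
   [ 25.1 322.9] [ 19  16 115] [109. 690.]
   [273.3 362.1] [20 18 61] [24. -8.]
top trays
   [489.8  14.2] 510 [489.5  14.1] [44.2 12.4] 5.2 [1071. -714.]
     seats []
   [491.6  41.3] 1415 [490.5  41. ] [38. 41.] 90.0 [ 975. -704.]
     seats []
   [352.6  79.1] 1798 [351.9  79.3] [33.7 56.4] 72.3 [ 827. -243.]
     seats []
   [461.8 146.3] 1366 [467.7 145.6] [77.3 53.5] 89.1 [ 630. -593.]
     seats []
   [265.2 162.9] 1522 [265.  160.6] [87.1 22.7] 85.0 [578.  16.]
     seats [([628.1, 20.4], 51), ([580.2, 15.8], 47), ([532.2, 11.6], 52), ([484.7, 6.9], 49)]
   [162.4 189.7] 1493 [161.9 188.1] [23.4
[... 1279 characters left out ...]
72.3 [ 77. -44.]
     seats []
   [ 51.  128.1] 1053 [ 47.2 124.9] [50.6 86.9] 39.8 [ 612. -598.]
     seats []
   [161.8 149.4] 1594 [162.9 149.1] [24.3 92.8] 47.7 [ 491. -285.]
     seats [([387.3, -288.1], 59), ([435.4, -289.4], 59), ([483.7, -290.0], 63), ([531.7, -291.6], 66), ([579.4, -292.5], 70)]
   [232.2 235.6] 1772 [230.5 236.7] [ 27.4 104.1] 33.1 [589.  16.]
     seats [([486.8, 6.1], 103), ([534.2, 10.2], 112), ([582.0, 14.6], 118), ([629.9, 18.9], 134)]
   [359.  280.6] 1921 [358.8 280.1] [ 30.  106.8] 34.5 [509. 309.]
     seats [([404.7, 316.2], 122), ([500.7, 310.4], 141), ([548.3, 307.3], 151)]
   [ 71.1 259.3] 3077 [ 72.6 259.3] [80.2 45. ] 16.8 [ 839. -241.]
     seats []
```

Run:
```python
from h import *
for a,b in [((261.6,126.5),(208.9,265.9)),((220.1,193.9),(301.7,221.6)),((325.3,210.1),(214.7,150.7)),((163.3,154.2),(338.5,310)),((158.4,204.1),(374.2,259))]:
    print([np.round(v,1) for v in tri(a,b)], ray("top",a,42).round(1),ray("scene",b,42).round(1),ray("top",a,66).round(1),ray("scene",b,66).round(1))
print("green",ray("top",(131,194),20),"yellow",ray("top",(171,252),20))
```

```text
[array([676.6,  24.6,  36.2]), np.float64(0.5)] [673.9  26.5] [678.4  25.4] [667.5  26.9] [683.8  33.1]
[array([478.5, 138.9,  64.3]), np.float64(0.3)] [480.  141.9] [468.2 134. ] [477.9 139.8] [479.7 138.6]
[array([ 435.3, -149.2,   62. ]), np.float64(0.1)] [ 436.1 -152.7] [ 424.9 -160.3] [ 435.  -148.3] [ 437.5 -147.3]
[array([594.4, 305.9,  34.9]), np.float64(0.4)] [592.3 305.9] [597.2 304.9] [587.7 300.1] [604.9 304.7]
[array([451. , 314.8,  37.6]), np.float64(0.4)] [450.1 315.4] [453.7 313.8] [448.6 309.4] [465.5 313.2]
green [479.87754037 402.11878978] yellow [315.74667242 281.20058245]
```

Request:
play_rows:
  motion:
    - [[0, 0, 0], [0, 0, -4.77]]
    - [[0, 0, 0], [0, 0, -4.77]]
    - [[0, 0, 0], [0, 0, -4.78]]
    - [[-15, 15, 0], [0, 0, 0]]
    - [[-28, 28, 0], [0, 0, 0]]
    - [[-28, 28, 0], [0, 0, 0]]
    - [[-28, 28, 0], [0, 0, 0]]
    - [[-28, 28, 0], [0, 0, 0]]
    - [[-28, 28, 0], [0, 0, 0]]
    - [[-28, 28, 0], [0, 0, 0]]
    - [[-28, 28, 0], [0, 0, 0]]
    - [[-28, 28, 0], [0, 0, 0]]
    - [[-28, 28, 0], [0, 0, 0]]
    - [[-28, 28, 0], [0, 0, 0]]
    - [[-15, 15, 0], [0, 0, 0]]
  fingers: 60
  squeeze: 25

```text
time_s: 1.85
eef_pos: [442.1, 195.9, 231.3]
ee_rot: [0.0, 0.708, 0.706, 0.0]
force: [-0.2, 0.2, -0.1]
grip_width: 0.703
```

Request:
play_rows:
  motion:
    - [[-9, 12, 0], [0, 0, 0]]
    - [[-19, 26, 5], [0, 0, 0]]
    - [[-19, 26, 10], [0, 0, 0]]
    - [[-19, 26, 10], [0, 0, 0]]
    - [[-19, 26, 10], [0, 0, 0]]
    - [[-19, 26, 10], [0, 0, 0]]
    - [[-19, 26, 10], [0, 0, 0]]
    - [[-19, 26, 10], [0, 0, 0]]
    - [[-19, 26, 10], [0, 0, 0]]
    - [[-11, 15, 20], [0, 0, 0]]
    - [[0, 0, 6], [0, 0, 0]]
    - [[0, 0, 0], [0, 0, 0]]
    - [[0, 0, 0], [0, 0, 0]]

```text
time_s: 2.93
eef_pos: [674.5, 27.9, 130.5]
ee_rot: [-0.0, 0.707, 0.708, -0.0]
force: [1.1, 0.3, 0.5]
grip_width: 0.702
```

Run:
```python
from h import *
s=ctrl.sense();print(s['eef_pos'].round(2),s['ee_rot'].round(4),s['grip_width'])
im=ctrl.capture("scene");p=proj("scene",s['eef_pos'])[0];print(p)
x,y=int(p[0])-60,int(p[1])-70
c=cv2.resize(im[y:y+120,x:x+150,::-1],None,fx=5,fy=5,interpolation=cv2.INTER_CUBIC)
cv2.circle(c,tuple(int(v) for v in ((p-[x,y]+.5)*5)),3,(0,0,255),-1)
cv2.imwrite("pics/tip.png",c)
```

```text
[674.46  27.89 130.49] [-3.000e-04  7.067e-01  7.075e-01 -1.000e-04] 0.7024461338428943
[206.33682946 249.56488821]
```

View pics/tip.png

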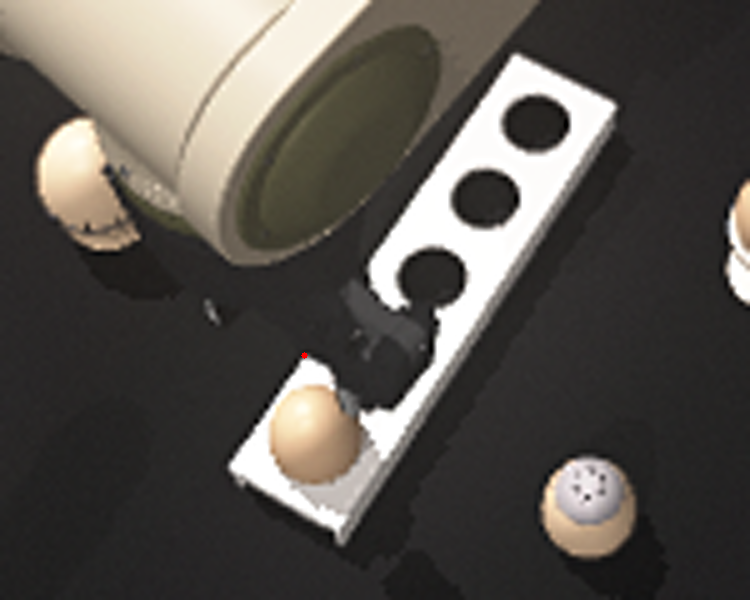

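Run:
```python
from h import *
o=np.array([146,179])
for z in(125,130,135,140): print(z,[((proj("scene",[x,y,z])[0]-o+.5)*5).round(0).tolist() for x,y in((674.5+11,58),(674.5-11,58),(674.5+11,68))])
im=ctrl.capture("scene")[225:275,180:245,::-1]
im=np.clip(im.astype(float)*2.5,0,255).astype(np.uint8)
cv2.imwrite("pics/tip2.png",cv2.resize(im,None,fx=10,fy=10,interpolation=cv2.INTER_CUBIC))
o=np.array([180,225])
for z in(125,130,135,140): print(z,[((proj("scene",[x,y,z])[0]-o+.5)*10).round(0).tolist() for x,y in((674.5+11,58),(674.5-11,58),(674.5+11,68))])
```

```text
125 [[347.0, 423.0], [381.0, 380.0], [367.0, 436.0]]
130 [[346.0, 418.0], [380.0, 375.0], [366.0, 432.0]]
135 [[345.0, 413.0], [379.0, 371.0], [364.0, 427.0]]
140 [[343.0, 409.0], [378.0, 366.0], [363.0, 423.0]]
125 [[354.0, 385.0], [422.0, 300.0], [393.0, 413.0]]
130 [[351.0, 376.0], [420.0, 291.0], [391.0, 404.0]]
135 [[349.0, 367.0], [418.0, 281.0], [389.0, 395.0]]
140 [[347.0, 358.0], [416.0, 272.0], [387.0, 386.0]]
```

View pics/tip2.png

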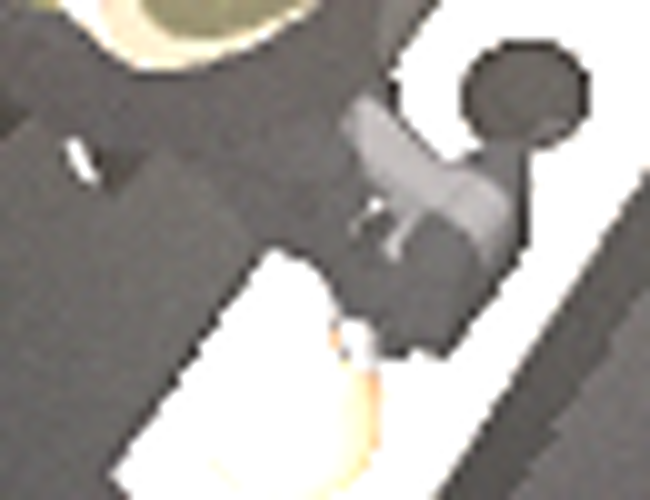

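The light pad's lower edge is at about (352,370) in the crop. That puts the tips roughly 4–5 mm behind the TCP at 60 mm opening, so the TCP refers to shut fingers. I'll descend.

Request:
play_rows:
  motion:
    - [[-3.6, 2.2, 10], [0, 0, 0]]
    - [[0, 0, 20], [0, 0, 0]]
    - [[0, 0, 20], [0, 0, 0]]
    - [[0, 0, 20], [0, 0, 0]]
    - [[0, 0, 12], [0, 0, 0]]
    - [[0, 0, 8], [0, 0, 0]]
    - [[0, 0, 6], [0, 0, 0]]
    - [[0, 0, 4], [0, 0, 0]]
    - [[0, 0, 3], [0, 0, 0]]
    - [[0, 0, 1.5], [0, 0, 0]]
    - [[0, 0, 0], [0, 0, 0]]
    - [[0, 0, 0], [0, 0, 0]]

```text
time_s: 4.03
eef_pos: [677.3, 23.2, 26.3]
ee_rot: [0.0, 0.707, 0.707, 0.0]
force: [-0.1, -0.4, -0.3]
grip_width: 0.703
```

Request:
play_rows:
  motion:
    - [[0, 0, 0], [0, 0, 0]]
    - [[0, 0, 0], [0, 0, 0]]
    - [[0, 0, 0], [0, 0, 0]]
    - [[0, 0, 0], [0, 0, 0]]
    - [[0, 0, 0], [0, 0, 0]]
    - [[0, 0, 0], [0, 0, 0]]
    - [[0, 0, 0], [0, 0, 0]]
    - [[0, 0, 0], [0, 0, 0]]
  fingers: 36
  squeeze: 25

```text
time_s: 4.7
eef_pos: [677.3, 23.2, 26.1]
ee_rot: [0.0, 0.707, 0.707, 0.0]
force: [0.7, 0.6, 3.2]
grip_width: 0.475
```

Request:
play_rows:
  motion:
    - [[0, 0, -1], [0, 0, 0]]
    - [[0, 0, -3], [0, 0, 0]]
    - [[0, 0, -6], [0, 0, 0]]
    - [[0, 0, -10], [0, 0, 0]]
    - [[0, 0, -15], [0, 0, 0]]
    - [[0, 0, -15], [0, 0, 0]]
    - [[0, 0, -15], [0, 0, 0]]
    - [[0, 0, -15], [0, 0, 0]]
    - [[0, 0, -12], [0, 0, 0]]
    - [[0, 0, -8], [0, 0, 0]]
    - [[0, 0, -4], [0, 0, 0]]
    - [[0, 0, 0], [0, 0, 0]]

```text
time_s: 5.7
eef_pos: [677.3, 23.1, 130.6]
ee_rot: [0.0, 0.707, 0.707, 0.0]
force: [0.8, 0.3, -0.6]
grip_width: 0.476
```

Run:
```python
from h import *
s=ctrl.sense();print(s['eef_pos'].round(2),s['grip_width'])
p=proj("scene",s['eef_pos'])[0];x,y=int(p[0])-40,int(p[1])-40
im=ctrl.capture("scene")[y:y+75,x:x+100,::-1]
cv2.imwrite("pics/grip1.png",cv2.resize(np.clip(im.astype(float)*1.6,0,255).astype(np.uint8),None,fx=7,fy=7,interpolation=cv2.INTER_CUBIC))
```

```text
[677.29  23.13 130.64] 0.4756215687710409
```

View pics/grip1.png

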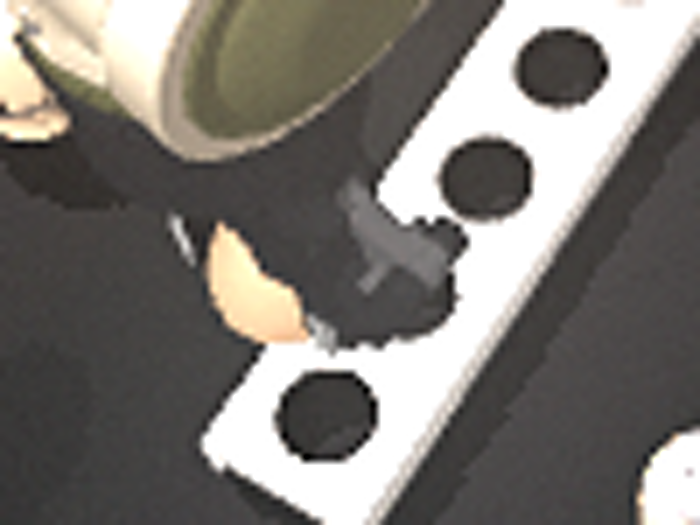

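Request:
play_rows:
  motion:
    - [[4, -1.5, 0], [0, 0, 0]]
    - [[12, -5, 0], [0, 0, 0]]
    - [[22, -10, 0], [0, 0, 0]]
    - [[22, -10, 0], [0, 0, 0]]
    - [[22, -10, 0], [0, 0, 0]]
    - [[22, -10, 0], [0, 0, 0]]
    - [[22, -10, 0], [0, 0, 0]]
    - [[22, -10, 0], [0, 0, 0]]
    - [[22, -10, 0], [0, 0, 0]]
    - [[22, -10, 0], [0, 0, 0]]
    - [[22, -10, 0], [0, 0, 0]]
    - [[22, -10, 0], [0, 0, 0]]
    - [[22, -10, 0], [0, 0, 0]]
    - [[14, -8, 0], [0, 0, 0]]
    - [[8, -4, 0], [0, 0, 0]]
    - [[4, -1.5, 0], [0, 0, 0]]
    - [[0, 0, 0], [0, 0, 0]]
    - [[0, 0, 0], [0, 0, 0]]

```text
time_s: 7.25
eef_pos: [547.2, 306.7, 129.7]
ee_rot: [0.0, 0.707, 0.707, -0.0]
force: [0.7, 0.4, -0.3]
grip_width: 0.477
```

Request:
play_rows:
  motion:
    - [[0.8, 0.2, 8], [0, 0, 0]]
    - [[0, 0, 15], [0, 0, 0]]
    - [[0, 0, 15], [0, 0, 0]]
    - [[0, 0, 15], [0, 0, 0]]
    - [[0, 0, 15], [0, 0, 0]]
    - [[0, 0, 10], [0, 0, 0]]
    - [[0, 0, 8], [0, 0, 0]]
    - [[0, 0, 5], [0, 0, 0]]
    - [[0, 0, 4], [0, 0, 0]]
    - [[0, 0, 3], [0, 0, 0]]
    - [[0, 0, 2], [0, 0, 0]]
    - [[0, 0, 1], [0, 0, 0]]
    - [[0, 0, 1], [0, 0, 0]]
    - [[0, 0, 0.5], [0, 0, 0]]
    - [[0, 0, 0], [0, 0, 0]]
    - [[0, 0, 0], [0, 0, 0]]

```text
time_s: 8.58
eef_pos: [547.3, 308.0, 27.5]
ee_rot: [0.0, 0.707, 0.707, 0.0]
force: [-0.2, 0.2, -0.9]
grip_width: 0.478
```

Request:
play_rows:
  motion:
    - [[0, 0, 0.5], [0, 0, 0]]
    - [[0, 0, 0.5], [0, 0, 0]]
    - [[0, 0, 0.2], [0, 0, 0]]
    - [[0, 0, 0], [0, 0, 0]]
    - [[0, 0, 0], [0, 0, 0]]

```text
time_s: 9.0
eef_pos: [547.5, 308.0, 26.4]
ee_rot: [0.0, 0.707, 0.707, 0.0]
force: [0.8, 0.3, 1.7]
grip_width: 0.477
```

Request:
play_rows:
  motion:
    - [[0, 0, 0], [0, 0, 0]]
    - [[0, 0, 0], [0, 0, 0]]
    - [[0, 0, 0], [0, 0, 0]]
    - [[0, 0, 0], [0, 0, 0]]
    - [[0, 0, 0], [0, 0, 0]]
    - [[0, 0, 0], [0, 0, 0]]
    - [[0, 0, -2], [0, 0, 0]]
    - [[0, 0, -6], [0, 0, 0]]
    - [[0, 0, -12], [0, 0, 0]]
    - [[0, 0, -20], [0, 0, 0]]
    - [[0, 0, -20], [0, 0, 0]]
    - [[0, 0, -20], [0, 0, 0]]
    - [[0, 0, -20], [0, 0, 0]]
    - [[0, 0, -14], [0, 0, 0]]
    - [[0, 0, 0], [0, 0, 0]]
  fingers: 60

```text
time_s: 10.25
eef_pos: [548.6, 308.5, 144.6]
ee_rot: [0.002, 0.707, 0.707, 0.003]
force: [0.1, -0.6, 0.8]
grip_width: 0.704
```

```bash
sed -i 's/500,6000/1000,2200/' m.py; python3 m.py | awk '/eggs|trays/||/^  / && !/seats \[\]/'|cut -c1-220
python3 - <<'E'
from h import *
s=ctrl.sense();print(s['eef_pos'].round(2),s['grip_width'])
im=ctrl.capture("scene")[200:350,280:480,::-1]
cv2.imwrite("pics/pl1.png",cv2.resize(im,None,fx=4,fy=4,interpolation=cv2.INTER_CUBIC))
E
```

```text
top eggs
   [23.7  1.5] [ 70   6 221] [1082.  778.]
   [474.7   2.7] [114  10 528] [1084. -642.]
   [289.6  67.2] [ 19  33 419] [846. -54.]
   [320.2 141.2] [ 22  21 326] [ 628. -138.]
   [223.9 145.6] [ 17  16 119] [614. 132.]
   [220.1 193.9] [ 18  17 213] [478. 140.]
   [325.2 210.3] [ 18  18 233] [ 435. -149.]
   [ 14.7 310.9] [ 32   8 171] [141. 723.]
   [ 16.4 330.4] [ 34  36 223] [ 86. 718.]
   [193.4 380.1] [ 25  16 117] [-27. 208.]
top trays
   [491.5  41.3] 1428 [490.5  41.5] [43.4 36.3] 3.8 [ 973. -704.]
   [461.8 146.3] 1384 [467.7 145.6] [77.3 53.5] 89.1 [ 630. -593.]
   [265.  160.7] 1620 [265.  160.5] [87.1 22.7] 85.0 [578.  16.]
     seats [([675.7, 24.1], 48), ([628.0, 20.2], 50), ([580.2, 15.8], 47), ([532.2, 11.6], 52), ([484.7, 6.9], 49)]
   [370.8 195.9] 1662 [371.  195.5] [22. 87.] 0.0 [ 479. -289.]
     seats [([576.9, -292.8], 46), ([528.9, -291.4], 50), ([481.5, -290.3], 48), ([433.0, -289.2], 50), ([384.9, -288.4], 51)]
   [506.  294.3] 1120 [504.5 300.5] [107.  13.] 90.0 [ 169. -694.]
   [ 34.3 314.3] 1233 [ 31.7 315.9] [47.8 57.5] 76.8 [121. 692.]
     sea
[... 594 characters left out ...]
 1133 [378.5 160.6] [12.5 97.3] 12.8 [194. 199.]
   [161.9 149.4] 1600 [162.9 149.1] [24.3 92.8] 47.7 [ 491. -285.]
     seats [([387.3, -288.1], 59), ([435.4, -289.4], 59), ([483.7, -290.0], 63), ([531.7, -291.6], 66), ([579.4, -292.5], 70)]
   [461.1 181. ] 1055 [461.4 179.1] [13.6 99.3] 9.6 [127. 393.]
   [411.8 202.7] 1780 [412.3 203.2] [66.1 29.6] 13.2 [261. 323.]
   [230.4 237.8] 1940 [231.3 237.2] [ 27.  104.6] 34.6 [589.  18.]
     seats [([486.8, 6.1], 103), ([534.2, 10.2], 112), ([582.0, 14.6], 118), ([629.7, 18.8], 132), ([677.7, 23.2], 151)]
   [348.9 294.9] 1151 [348.6 295.4] [30.1 69.8] 35.0 [552. 307.]
     seats [([500.6, 310.1], 144)]
[547.26 307.97 140.6 ] 0.702882262400422
```

View pics/pl1.png

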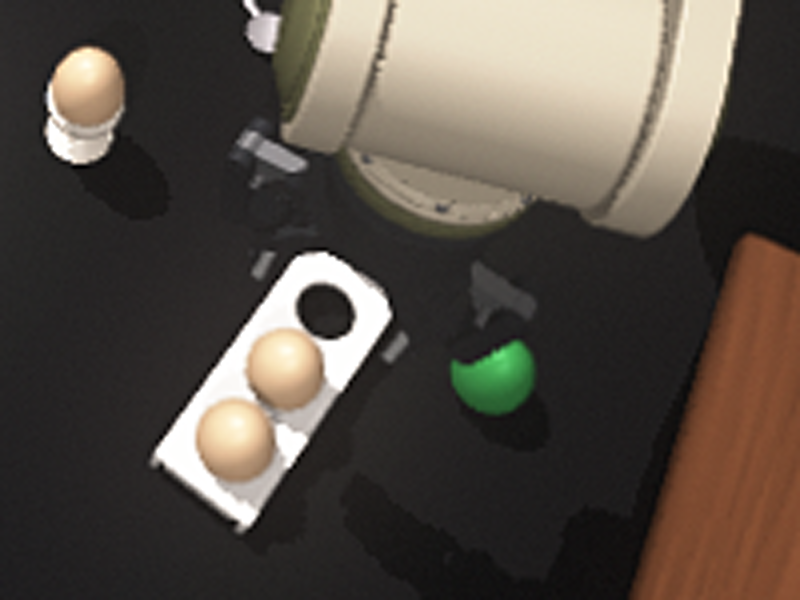

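Egg1 is seated upright next to the far egg and the trays haven't moved. Next is egg2.

Request:
play_rows:
  motion:
    - [[-8, -3.3, 0], [0, 0, 0]]
    - [[-24, -9.8, 0], [0, 0, 0]]
    - [[-27, -11, 0], [0, 0, 0]]
    - [[-27, -11, 0], [0, 0, 0]]
    - [[-27, -11, 0], [0, 0, 0]]
    - [[-27, -11, 0], [0, 0, 0]]
    - [[-21, -8.4, 0], [0, 0, 0]]
    - [[-8, -3.3, 0], [0, 0, 0]]
    - [[0, 0, 0], [0, 0, 0]]
    - [[0, 0, 10], [0, 0, 0]]
    - [[0, 0, 15], [0, 0, 0]]
    - [[0, 0, 15], [0, 0, 0]]
    - [[0, 0, 12], [0, 0, 0]]
    - [[0, 0, 0], [0, 0, 0]]

```text
time_s: 11.57
eef_pos: [477.2, 139.9, 85.1]
ee_rot: [-0.002, 0.707, 0.708, -0.002]
force: [0.3, -0.1, 0.3]
grip_width: 0.699
```

Request:
play_rows:
  motion:
    - [[0, 0, 10], [0, 0, 0]]
    - [[0, 0, 10], [0, 0, 0]]
    - [[0, 0, 8], [0, 0, 0]]
    - [[0, 0, 5], [0, 0, 0]]
    - [[0, 0, 3], [0, 0, 0]]
    - [[0, 0, 2], [0, 0, 0]]
    - [[0, 0, 0], [0, 0, 0]]
    - [[0, 0, 0], [0, 0, 0]]

```text
time_s: 12.23
eef_pos: [478.7, 138.9, 50.3]
ee_rot: [0.0, 0.707, 0.707, 0.0]
force: [-0.2, -0.4, -0.3]
grip_width: 0.702
```

Request:
play_rows:
  motion:
    - [[0, 0, 0], [0, 0, 0]]
    - [[0, 0, 0], [0, 0, 0]]
    - [[0, 0, 0], [0, 0, 0]]
    - [[0, 0, 0], [0, 0, 0]]
    - [[0, 0, 0], [0, 0, 0]]
    - [[0, 0, 0], [0, 0, 0]]
    - [[0, 0, 0], [0, 0, 0]]
    - [[0, 0, 0], [0, 0, 0]]
    - [[0, 0, -1], [0, 0, 0]]
    - [[0, 0, -3], [0, 0, 0]]
    - [[0, 0, -6], [0, 0, 0]]
    - [[0, 0, -10], [0, 0, 0]]
    - [[0, 0, -15], [0, 0, 0]]
    - [[0, 0, -15], [0, 0, 0]]
    - [[0, 0, -15], [0, 0, 0]]
    - [[0, 0, -10], [0, 0, 0]]
    - [[0, 0, -5], [0, 0, 0]]
    - [[0, 0, 0], [0, 0, 0]]
    - [[0, 0, 0], [0, 0, 0]]
  fingers: 36

```text
time_s: 13.82
eef_pos: [478.2, 138.9, 129.8]
ee_rot: [-0.0, 0.707, 0.707, -0.0]
force: [-0.0, -0.1, -0.3]
grip_width: 0.478
```

Request:
play_rows:
  motion:
    - [[4, 0.5, 0], [0, 0, 0]]
    - [[12, 1.5, 0], [0, 0, 0]]
    - [[20, 2.5, 0], [0, 0, 0]]
    - [[22, 2.7, 0], [0, 0, 0]]
    - [[22, 2.7, 0], [0, 0, 0]]
    - [[22, 2.7, 0], [0, 0, 0]]
    - [[22, 2.7, 0], [0, 0, 0]]
    - [[20, 2.4, 0], [0, 0, 0]]
    - [[16, 1.9, 0], [0, 0, 0]]
    - [[8, 1, 0], [0, 0, 0]]
    - [[4, 0.5, 0], [0, 0, 0]]
    - [[0, 0, 0], [0, 0, 0]]
    - [[0, 0, 8], [0, 0, 0]]
    - [[0, 0, 12], [0, 0, 0]]
    - [[0, 0, 15], [0, 0, 0]]
    - [[0, 0, 12], [0, 0, 0]]
    - [[0, 0, 6], [0, 0, 0]]
    - [[0, 0, 0], [0, 0, 0]]
    - [[0, 0, 0], [0, 0, 0]]

```text
time_s: 15.4
eef_pos: [499.7, 310.7, 77.2]
ee_rot: [0.0, 0.707, 0.707, -0.0]
force: [-0.1, -0.9, -0.7]
grip_width: 0.475
```

Request:
play_rows:
  motion:
    - [[0.2, 0, 6], [0, 0, 0]]
    - [[0, 0, 10], [0, 0, 0]]
    - [[0, 0, 10], [0, 0, 0]]
    - [[0, 0, 8], [0, 0, 0]]
    - [[0, 0, 6], [0, 0, 0]]
    - [[0, 0, 4], [0, 0, 0]]
    - [[0, 0, 2.5], [0, 0, 0]]
    - [[0, 0, 1.5], [0, 0, 0]]
    - [[0, 0, 1], [0, 0, 0]]
    - [[0, 0, 0.5], [0, 0, 0]]
    - [[0, 0, 0.5], [0, 0, 0]]
    - [[0, 0, 0.3], [0, 0, 0]]
    - [[0, 0, 0], [0, 0, 0]]
    - [[0, 0, 0], [0, 0, 0]]
    - [[0, 0, 0], [0, 0, 0]]

```text
time_s: 16.65
eef_pos: [500.0, 311.3, 27.3]
ee_rot: [0.0, 0.707, 0.707, 0.001]
force: [2.1, -0.3, 4.3]
grip_width: 0.474
```

Request:
play_rows:
  motion:
    - [[0, 0, 0], [0, 0, 0]]
    - [[0, 0, 0], [0, 0, 0]]
    - [[0, 0, 0], [0, 0, 0]]
    - [[0, 0, 0], [0, 0, 0]]
    - [[0, 0, 0], [0, 0, 0]]
    - [[0, 0, 0], [0, 0, 0]]
    - [[0, 0, -2], [0, 0, 0]]
    - [[0, 0, -6], [0, 0, 0]]
    - [[0, 0, -12], [0, 0, 0]]
    - [[0, 0, -20], [0, 0, 0]]
    - [[0, 0, -20], [0, 0, 0]]
    - [[0, 0, -20], [0, 0, 0]]
    - [[0, 0, -20], [0, 0, 0]]
    - [[0, 0, -14], [0, 0, 0]]
    - [[0, 0, 0], [0, 0, 0]]
    - [[0, 0, 0], [0, 0, 0]]
  fingers: 60

```text
time_s: 17.98
eef_pos: [499.7, 311.3, 141.7]
ee_rot: [0.0, 0.707, 0.707, 0.001]
force: [-0.1, -0.5, 0.1]
grip_width: 0.701
```

Request:
play_rows:
  motion:
    - [[-6, -0.8, 0], [0, 0, 0]]
    - [[-18, -2.5, 0], [0, 0, 0]]
    - [[-30, -4.2, 0], [0, 0, 0]]
    - [[-30, -4.2, 0], [0, 0, 0]]
    - [[-30, -4.2, 0], [0, 0, 0]]
    - [[-30, -4.2, 0], [0, 0, 0]]
    - [[-30, -4.2, 0], [0, 0, 0]]
    - [[-30, -4.2, 0], [0, 0, 0]]
    - [[-30, -4.2, 0], [0, 0, 0]]
    - [[-30, -4.2, 0], [0, 0, 0]]
    - [[-30, -4.2, 0], [0, 0, 0]]
    - [[-30, -4.2, 0], [0, 0, 0]]
    - [[-30, -4.2, 0], [0, 0, 0]]
    - [[-30, -4.2, 0], [0, 0, 0]]
    - [[-30, -4.2, 0], [0, 0, 0]]
    - [[-25, -3.5, 0], [0, 0, 0]]
    - [[-14, -2, 0], [0, 0, 0]]
    - [[-7.5, -1, 0], [0, 0, 0]]
    - [[0, 0, 0], [0, 0, 0]]
    - [[0, 0, 0], [0, 0, 0]]

```text
time_s: 19.65
eef_pos: [434.8, -148.8, 140.3]
ee_rot: [-0.001, 0.707, 0.707, -0.0]
force: [0.2, 0.7, 0.1]
grip_width: 0.704
```

Run:
```python
from h import *
s=ctrl.sense();print(s['eef_pos'].round(2),s['ee_rot'].round(4))
im=ctrl.capture("scene");a=im[200:350,280:480,::-1]
cv2.imwrite("pics/pl2.png",cv2.resize(a,None,fx=4,fy=4,interpolation=cv2.INTER_CUBIC))
```

```text
[ 434.83 -148.84  140.3 ] [-7.000e-04  7.072e-01  7.070e-01 -0.000e+00]
```

View pics/pl2.png

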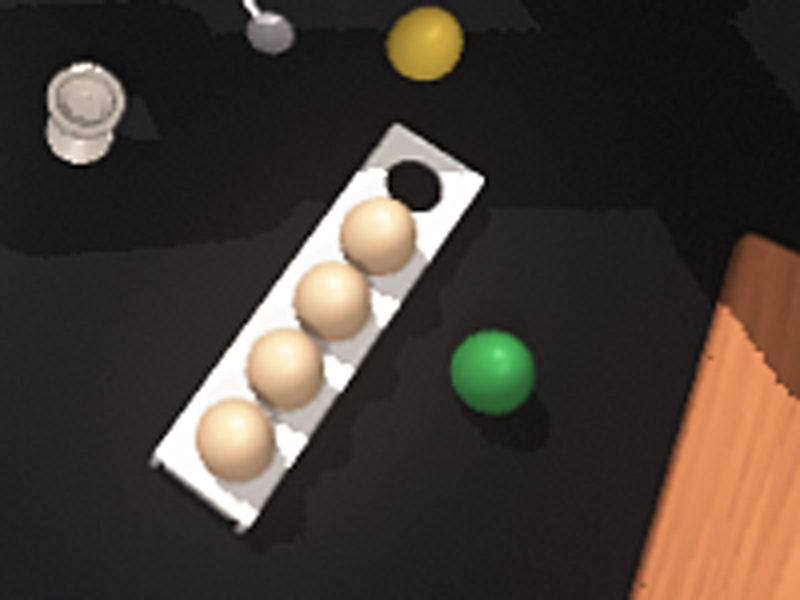

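Four eggs now stand upright in a line, and the near seat at crop (413,185) is free. Egg3 is next.

Request:
play_rows:
  motion:
    - [[-0.3, 0.4, 10], [0, 0, 0]]
    - [[0, 0, 15], [0, 0, 0]]
    - [[0, 0, 15], [0, 0, 0]]
    - [[0, 0, 15], [0, 0, 0]]
    - [[0, 0, 12], [0, 0, 0]]
    - [[0, 0, 10], [0, 0, 0]]
    - [[0, 0, 6], [0, 0, 0]]
    - [[0, 0, 4], [0, 0, 0]]
    - [[0, 0, 2], [0, 0, 0]]
    - [[0, 0, 1], [0, 0, 0]]
    - [[0, 0, 0], [0, 0, 0]]
    - [[0, 0, 0], [0, 0, 0]]

```text
time_s: 20.7
eef_pos: [435.8, -149.7, 51.2]
ee_rot: [0.0, 0.707, 0.707, 0.0]
force: [-0.3, -0.5, -0.1]
grip_width: 0.705
```

Request:
play_rows:
  motion:
    - [[0, 0, 0], [0, 0, 0]]
    - [[0, 0, 0], [0, 0, 0]]
    - [[0, 0, 0], [0, 0, 0]]
    - [[0, 0, 0], [0, 0, 0]]
    - [[0, 0, 0], [0, 0, 0]]
    - [[0, 0, 0], [0, 0, 0]]
    - [[0, 0, 0], [0, 0, 0]]
    - [[0, 0, 0], [0, 0, 0]]
    - [[0, 0, -1], [0, 0, 0]]
    - [[0, 0, -3], [0, 0, 0]]
    - [[0, 0, -6], [0, 0, 0]]
    - [[0, 0, -10], [0, 0, 0]]
    - [[0, 0, -15], [0, 0, 0]]
    - [[0, 0, -15], [0, 0, 0]]
    - [[0, 0, -15], [0, 0, 0]]
    - [[0, 0, -10], [0, 0, 0]]
    - [[0, 0, -5], [0, 0, 0]]
    - [[0, 0, 0], [0, 0, 0]]
    - [[0, 0, 0], [0, 0, 0]]
  fingers: 36

```text
time_s: 22.28
eef_pos: [435.4, -149.6, 130.6]
ee_rot: [-0.0, 0.707, 0.707, -0.0]
force: [0.3, 0.4, -0.6]
grip_width: 0.475
```

Request:
play_rows:
  motion:
    - [[6, -0.4, 0], [0, 0, 0]]
    - [[14, -1, 0], [0, 0, 0]]
    - [[28, -1.9, 0], [0, 0, 0]]
    - [[28, -1.9, 0], [0, 0, 0]]
    - [[28, -1.9, 0], [0, 0, 0]]
    - [[28, -1.9, 0], [0, 0, 0]]
    - [[28, -1.9, 0], [0, 0, 0]]
    - [[28, -1.9, 0], [0, 0, 0]]
    - [[28, -1.9, 0], [0, 0, 0]]
    - [[28, -1.9, 0], [0, 0, 0]]
    - [[28, -1.9, 0], [0, 0, 0]]
    - [[28, -1.9, 0], [0, 0, 0]]
    - [[28, -1.9, 0], [0, 0, 0]]
    - [[28, -1.9, 0], [0, 0, 0]]
    - [[28, -1.9, 0], [0, 0, 0]]
    - [[28, -1.9, 0], [0, 0, 0]]
    - [[28, -1.9, 0], [0, 0, 0]]
    - [[16, -1.1, 0], [0, 0, 0]]
    - [[7, -0.5, 0], [0, 0, 0]]
    - [[3.4, -0.3, 0], [0, 0, 0]]

```text
time_s: 23.95
eef_pos: [403.0, 317.4, 130.1]
ee_rot: [-0.0, 0.707, 0.708, -0.001]
force: [0.9, 0.2, -0.7]
grip_width: 0.473
```

Request:
play_rows:
  motion:
    - [[0, 0, 0], [0, 0, 0]]
    - [[0, 0, 0], [0, 0, 0]]
    - [[0, 0, 8], [0, 0, 0]]
    - [[0, 0, 12], [0, 0, 0]]
    - [[0, 0, 14], [0, 0, 0]]
    - [[0, 0, 10], [0, 0, 0]]
    - [[0, 0, 6], [0, 0, 0]]
    - [[0, 0, 0], [0, 0, 0]]
    - [[0, 0, 0], [0, 0, 0]]

```text
time_s: 24.7
eef_pos: [403.9, 316.6, 80.8]
ee_rot: [-0.0, 0.707, 0.707, -0.0]
force: [1.1, 0.5, -1.2]
grip_width: 0.475
```

Down 53.5 to about 27.3.

Request:
play_rows:
  motion:
    - [[0.1, 0, 6], [0, 0, 0]]
    - [[0, 0, 10], [0, 0, 0]]
    - [[0, 0, 10], [0, 0, 0]]
    - [[0, 0, 9], [0, 0, 0]]
    - [[0, 0, 7], [0, 0, 0]]
    - [[0, 0, 4], [0, 0, 0]]
    - [[0, 0, 2.5], [0, 0, 0]]
    - [[0, 0, 1.5], [0, 0, 0]]
    - [[0, 0, 1], [0, 0, 0]]
    - [[0, 0, 1], [0, 0, 0]]
    - [[0, 0, 0.5], [0, 0, 0]]
    - [[0, 0, 0.5], [0, 0, 0]]
    - [[0, 0, 0.3], [0, 0, 0]]
    - [[0, 0, 0], [0, 0, 0]]
    - [[0, 0, 0], [0, 0, 0]]

```text
time_s: 25.95
eef_pos: [403.9, 317.0, 27.8]
ee_rot: [0.0, 0.707, 0.707, 0.0]
force: [-0.7, 0.6, 1.1]
grip_width: 0.475
```

Request:
play_rows:
  motion:
    - [[0, 0, 0.3], [0, 0, 0]]
    - [[0, 0, 0.3], [0, 0, 0]]
    - [[0, 0, 0], [0, 0, 0]]
    - [[0, 0, 0], [0, 0, 0]]

```text
time_s: 26.28
eef_pos: [404.0, 317.0, 27.3]
ee_rot: [0.0, 0.707, 0.707, 0.0]
force: [-0.1, 0.9, 5.1]
grip_width: 0.472
```

Request:
play_rows:
  motion:
    - [[0, 0, 0], [0, 0, 0]]
    - [[0, 0, 0], [0, 0, 0]]
    - [[0, 0, 0], [0, 0, 0]]
    - [[0, 0, 0], [0, 0, 0]]
    - [[0, 0, 0], [0, 0, 0]]
    - [[0, 0, 0], [0, 0, 0]]
    - [[0, 0, -2], [0, 0, 0]]
    - [[0, 0, -6], [0, 0, 0]]
    - [[0, 0, -12], [0, 0, 0]]
    - [[0, 0, -20], [0, 0, 0]]
    - [[0, 0, -20], [0, 0, 0]]
    - [[0, 0, -20], [0, 0, 0]]
    - [[0, 0, -20], [0, 0, 0]]
    - [[0, 0, -14], [0, 0, 0]]
    - [[0, 0, 0], [0, 0, 0]]
    - [[0, 0, 0], [0, 0, 0]]
  fingers: 60

```text
time_s: 27.62
eef_pos: [403.8, 316.9, 141.4]
ee_rot: [0.0, 0.707, 0.707, 0.001]
force: [0.7, -0.1, -0.9]
grip_width: 0.702
```

Request:
play_rows:
  motion:
    - [[-10, 5.9, 0], [0, 0, 0]]
    - [[-22, 12.9, 0], [0, 0, 0]]
    - [[-24.5, 14.4, 0], [0, 0, 0]]
    - [[-24.5, 14.4, 0], [0, 0, 0]]
    - [[-24.5, 14.4, 0], [0, 0, 0]]
    - [[-24.5, 14.4, 0], [0, 0, 0]]
    - [[-24.5, 14.4, 0], [0, 0, 0]]
    - [[-24.5, 14.4, 0], [0, 0, 0]]
    - [[-24.5, 14.4, 0], [0, 0, 0]]
    - [[-24.5, 14.4, 0], [0, 0, 0]]
    - [[-24.5, 14.4, 0], [0, 0, 0]]
    - [[-24.5, 14.4, 0], [0, 0, 0]]
    - [[-16.7, 9.8, 0], [0, 0, 0]]
    - [[-8, 4.7, 0], [0, 0, 0]]
    - [[0, 0, 0], [0, 0, -2.6]]
    - [[0, 0, 0], [0, 0, -2.53]]
    - [[0, 0, 0], [0, 0, 0]]
    - [[0, 0, 0], [0, 0, 0]]
  fingers: 85

```text
time_s: 29.12
eef_pos: [580.6, 15.3, 140.3]
ee_rot: [-0.001, 0.675, 0.738, -0.0]
force: [0.3, 0.2, -0.2]
grip_width: 0.997
```

Run:
```python
from h import *
s=ctrl.sense();q=s['ee_rot'];print(s['eef_pos'].round(2),q.round(4),np.degrees(2*np.arctan2(q[2],q[1])))
im=ctrl.capture("scene")
cv2.imwrite("pics/pl3.png",cv2.resize(im[:,:,::-1],(800,600),interpolation=cv2.INTER_CUBIC))
```

```text
[580.61  15.29 140.28] [-5.000e-04  6.751e-01  7.377e-01 -3.000e-04] 95.0768031437709
```

View pics/pl3.png

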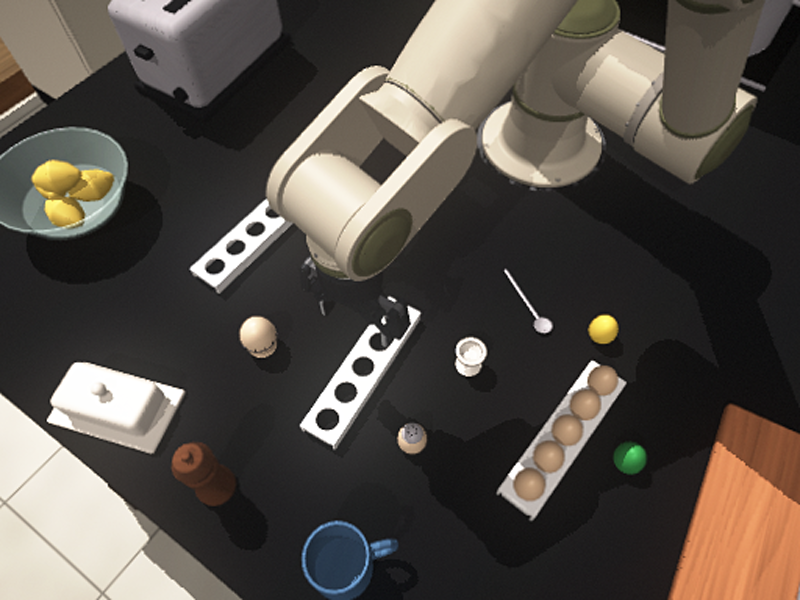

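All five eggs stand upright in tray_main, around (565,430). Next I'll take the spare tray by its middle.

Request:
play_rows:
  motion:
    - [[0, 0.4, 10], [0, 0, 0]]
    - [[0, 0, 20], [0, 0, 0]]
    - [[0, 0, 20], [0, 0, 0]]
    - [[0, 0, 20], [0, 0, 0]]
    - [[0, 0, 20], [0, 0, 0]]
    - [[0, 0, 15], [0, 0, 0]]
    - [[0, 0, 10], [0, 0, 0]]
    - [[0, 0, 8], [0, 0, 0]]
    - [[0, 0, 5], [0, 0, 0]]
    - [[0, 0, 3], [0, 0, 0]]
    - [[0, 0, 2], [0, 0, 0]]
    - [[0, 0, 1.5], [0, 0, 0]]
    - [[0, 0, 0], [0, 0, 0]]
    - [[0, 0, 0], [0, 0, 0]]

```text
time_s: 30.33
eef_pos: [581.7, 15.2, 6.8]
ee_rot: [0.0, 0.675, 0.738, 0.0]
force: [-1.0, 0.7, 0.5]
grip_width: 0.995
```

Request:
play_rows:
  motion:
    - [[0, 0, 0], [0, 0, 0]]
    - [[0, 0, 0], [0, 0, 0]]
    - [[0, 0, 0], [0, 0, 0]]
    - [[0, 0, 0], [0, 0, 0]]
    - [[0, 0, 0], [0, 0, 0]]
    - [[0, 0, 0], [0, 0, 0]]
    - [[0, 0, 0], [0, 0, 0]]
    - [[0, 0, 0], [0, 0, 0]]
    - [[0, 0, 0], [0, 0, 0]]
  fingers: 50
  squeeze: 50

```text
time_s: 31.08
eef_pos: [581.8, 15.2, 7.0]
ee_rot: [0.0, 0.675, 0.738, 0.0]
force: [-1.3, 0.3, 6.4]
grip_width: 0.665
```

Request:
play_rows:
  motion:
    - [[0, 0, -1], [0, 0, 0]]
    - [[0, 0, -2], [0, 0, 0]]
    - [[0, 0, -4], [0, 0, 0]]
    - [[0, 0, -8], [0, 0, 0]]
    - [[0, 0, -12], [0, 0, 0]]
    - [[0, 0, -15], [0, 0, 0]]
    - [[0, 0, -15], [0, 0, 0]]
    - [[0, 0, -15], [0, 0, 0]]
    - [[0, 0, -15], [0, 0, 0]]
    - [[0, 0, -15], [0, 0, 0]]
    - [[0, 0, -10], [0, 0, 0]]
    - [[0, 0, -5], [0, 0, 0]]
    - [[0, 0, -3], [0, 0, 0]]
    - [[0, 0, 0], [0, 0, 0]]
    - [[0, 0, 0], [0, 0, 0]]

```text
time_s: 32.33
eef_pos: [581.2, 15.2, 125.8]
ee_rot: [-0.0, 0.675, 0.738, -0.0]
force: [1.2, -0.4, -0.6]
grip_width: 0.665
```

Run:
```python
from h import *
s=ctrl.sense();q=s['ee_rot'];print(s['eef_pos'].round(2),q.round(4),s['grip_width'],np.degrees(2*np.arctan2(q[2],q[1])))
for n in("scene","top"):
    im=ctrl.capture(n)
    m=traymask(im)
    z=s['eef_pos'][2]-7+24
    for c,st,l in blobs(m,300,3000):
        hull=np.zeros(m.shape,np.uint8);cv2.fillConvexPoly(hull,cv2.convexHull(np.argwhere(l)[:,::-1].astype(np.int32)),1)
        dk=(im.max(2)<70)&(cv2.erode(hull,np.ones((3,3)))>0)
        b=[(ray(n,b[0],z).round(1).tolist(),int(b[1][4])) for b in blobs(dk,30,250)]
        if b: print(n,b)
    if n=="scene": cv2.imwrite("pics/tray.png",cv2.resize(im[130:330,80:340,::-1],None,fx=3,fy=3,interpolation=cv2.INTER_CUBIC))
```

```text
[581.17  15.24 125.84] [-4.000e-04  6.747e-01  7.381e-01 -3.000e-04] 0.6650752953090867 95.1354050033485
scene [([233.3, -681.6], 77)]
scene [([536.8, -208.8], 63), ([578.2, -210.2], 66), ([619.3, -211.0], 70)]
scene [([486.0, 9.0], 102)]
scene [([586.0, 13.9], 105), ([629.4, 19.5], 164), ([677.3, 24.1], 185)]
top [([556.3, -256.1], 45), ([513.4, -255.0], 50), ([471.1, -254.0], 48), ([427.9, -253.0], 50), ([385.0, -252.3], 51)]
top [([129.4, 677.8], 203)]
```

View pics/tray.png

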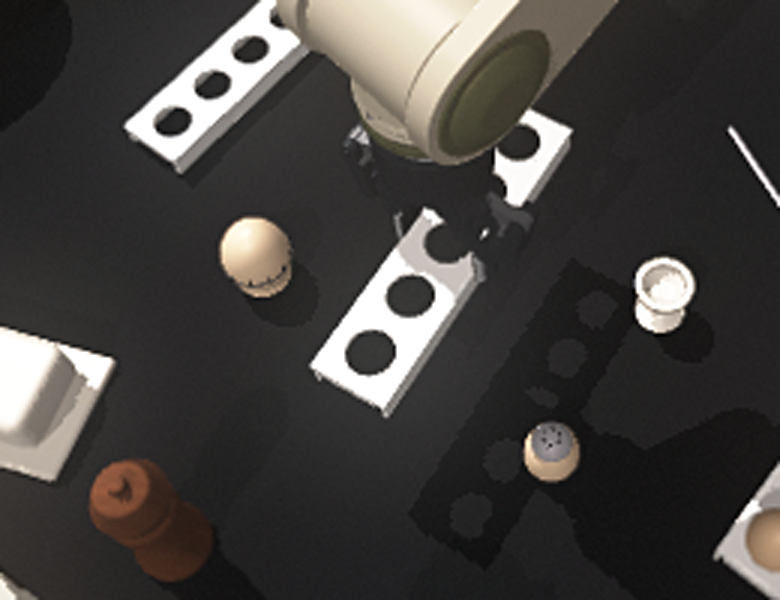

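Request:
play_rows:
  motion:
    - [[0, 0, 0], [0, 0, 1.5]]
    - [[0, 0, 0], [0, 0, 2.5]]
    - [[0, 0, 0], [0, 0, 2.45]]
    - [[-8, -2.4, 0], [0, 0, 0]]
    - [[-18, -5.3, 0], [0, 0, 0]]
    - [[-25, -7.4, 0], [0, 0, 0]]
    - [[-25, -7.4, 0], [0, 0, 0]]
    - [[-25, -7.4, 0], [0, 0, 0]]
    - [[-25, -7.4, 0], [0, 0, 0]]
    - [[-25, -7.4, 0], [0, 0, 0]]
    - [[-25, -7.4, 0], [0, 0, 0]]
    - [[-25, -7.4, 0], [0, 0, 0]]
    - [[-25, -7.4, 0], [0, 0, 0]]
    - [[-25, -7.4, 0], [0, 0, 0]]
    - [[-25, -7.4, 0], [0, 0, 0]]
    - [[-18, -5.4, 0], [0, 0, 0]]
    - [[-9, -2.7, 0], [0, 0, 0]]
    - [[-4.7, -1.4, 0], [0, 0, 0]]
    - [[0, 0, 0], [0, 0, 0]]
    - [[0, 0, 0], [0, 0, 0]]

```text
time_s: 34.1
eef_pos: [483.3, -289.6, 126.2]
ee_rot: [-0.0, 0.715, 0.699, 0.0]
force: [0.7, 0.3, -1.0]
grip_width: 0.663
```

Request:
play_rows:
  motion:
    - [[0, 0, 8], [0, 0, 0]]
    - [[0, 0, 14], [0, 0, 0]]
    - [[0, 0, 14], [0, 0, 0]]
    - [[0, 0, 14], [0, 0, 0]]
    - [[0, 0, 8], [0, 0, 0]]
    - [[0, 0, 4], [0, 0, 0]]
    - [[0, 0, 2], [0, 0, 0]]
    - [[0, 0, 0], [0, 0, 0]]
    - [[0, 0, 0], [0, 0, 0]]
    - [[0, 0, 0], [0, 0, 0]]

```text
time_s: 34.93
eef_pos: [483.6, -290.5, 63.1]
ee_rot: [0.001, 0.715, 0.699, 0.0]
force: [-0.2, -0.2, -0.6]
grip_width: 0.664
```

Run:
```python
from h import *
s=ctrl.sense();q=s['ee_rot'];print(s['eef_pos'].round(2),q.round(4),s['grip_width'],np.degrees(2*np.arctan2(q[2],q[1])))
for n in("scene","top"):
    im=ctrl.capture(n)
    m=traymask(im)
    for z in (24,s['eef_pos'][2]-7+24):
     for c,st,l in blobs(m,200,3000):
        hull=np.zeros(m.shape,np.uint8);cv2.fillConvexPoly(hull,cv2.convexHull(np.argwhere(l)[:,::-1].astype(np.int32)),1)
        dk=(im.max(2)<70)&(cv2.erode(hull,np.ones((3,3)))>0)
        b=[(ray(n,b[0],z).round(1).tolist(),int(b[1][4])) for b in blobs(dk,30,250)]
        if b: print(n,z,b)
    if n=="scene": cv2.imwrite("pics/tray2.png",cv2.resize(im[60:220,60:270,::-1],None,fx=3.6,fy=3.6,interpolation=cv2.INTER_CUBIC))
```

```text
[ 483.55 -290.53   63.07] [6.000e-04 7.151e-01 6.990e-01 0.000e+00] 0.6640108967754633 88.69433341441672
scene 24 [([131.3, -838.8], 77)]
scene 24 [([354.6, -327.8], 54), ([509.6, -332.9], 51), ([560.2, -333.6], 55)]
scene 80.06582041070412 [([179.4, -764.7], 77)]
scene 80.06582041070412 [([388.1, -287.0], 54), ([533.0, -291.8], 51), ([580.3, -292.5], 55)]
top 24 [([97.9, 755.4], 213)]
top 80.06582041070412 [([112.5, 719.1], 213)]
```

View pics/tray2.png

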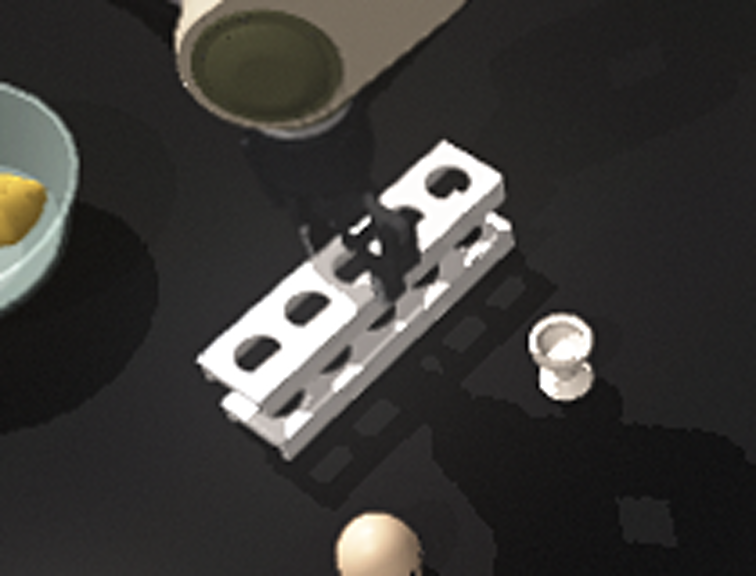

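The tray is held level above the empty one, aligned to about 1 mm, so I'll shift 0.8 mm and lower it.

Request:
play_rows:
  motion:
    - [[0, -0.8, 4], [0, 0, 0]]
    - [[0, 0, 7], [0, 0, 0]]
    - [[0, 0, 7], [0, 0, 0]]
    - [[0, 0, 5], [0, 0, 0]]
    - [[0, 0, 3], [0, 0, 0]]
    - [[0, 0, 2], [0, 0, 0]]
    - [[0, 0, 1], [0, 0, 0]]
    - [[0, 0, 1], [0, 0, 0]]
    - [[0, 0, 0.5], [0, 0, 0]]
    - [[0, 0, 0], [0, 0, 0]]
    - [[0, 0, 0], [0, 0, 0]]

```text
time_s: 35.95
eef_pos: [482.5, -290.4, 32.0]
ee_rot: [0.0, 0.715, 0.699, 0.0]
force: [-0.0, -0.4, -1.1]
grip_width: 0.665
```

Request:
play_rows:
  motion:
    - [[0, 0, 0.4], [0, 0, 0]]
    - [[0, 0, 0.4], [0, 0, 0]]
    - [[0, 0, 0], [0, 0, 0]]
    - [[0, 0, 0], [0, 0, 0]]

```text
time_s: 36.28
eef_pos: [482.4, -290.3, 31.1]
ee_rot: [0.0, 0.715, 0.699, -0.0]
force: [0.1, -0.8, -0.6]
grip_width: 0.662
```

Request:
play_rows:
  motion:
    - [[0, 0, 0.3], [0, 0, 0]]
    - [[0, 0, 0.3], [0, 0, 0]]
    - [[0, 0, 0], [0, 0, 0]]
    - [[0, 0, 0], [0, 0, 0]]
    - [[0, 0, 0], [0, 0, 0]]

```text
time_s: 36.7
eef_pos: [482.5, -290.4, 31.0]
ee_rot: [0.0, 0.715, 0.699, -0.0]
force: [-2.2, 2.6, 5.4]
grip_width: 0.665
```

Request:
play_rows:
  motion:
    - [[0, 0, 0], [0, 0, 0]]
    - [[0, 0, 0], [0, 0, 0]]
    - [[0, 0, 0], [0, 0, 0]]
    - [[0, 0, 0], [0, 0, 0]]
    - [[0, 0, 0], [0, 0, 0]]
    - [[0, 0, 0], [0, 0, 0]]
    - [[0, 0, 0], [0, 0, 0]]
    - [[0, 0, -2], [0, 0, 0]]
    - [[0, 0, -6], [0, 0, 0]]
    - [[0, 0, -12], [0, 0, 0]]
    - [[0, 0, -20], [0, 0, 0]]
    - [[0, 0, -25], [0, 0, 0]]
    - [[0, 0, -30], [0, 0, 0]]
    - [[0, 0, -30], [0, 0, 0]]
    - [[0, 0, -20], [0, 0, 0]]
  fingers: 85

```text
time_s: 37.95
eef_pos: [482.9, -290.7, 179.8]
ee_rot: [0.002, 0.715, 0.699, 0.0]
force: [-0.9, 0.3, 0.7]
grip_width: 0.995
```

Request:
play_rows:
  motion:
    - [[12, -8, 0], [0, 0, 0]]
    - [[24, -10, 0], [0, 0, 0]]
    - [[24, -10, 0], [0, 0, 0]]
    - [[24, -10, 0], [0, 0, 0]]
    - [[24, -10, 0], [0, 0, 0]]
    - [[24, -10, 0], [0, 0, 0]]
    - [[24, -10, 0], [0, 0, 0]]
    - [[24, -10, 0], [0, 0, 0]]
    - [[24, -10, 0], [0, 0, 0]]
    - [[24, -8, 0], [0, 0, 0]]
    - [[10, -4, 0], [0, 0, 0]]
    - [[0, 0, 0], [0, 0, 0]]
    - [[0, 0, 0], [0, 0, 0]]

```text
time_s: 39.03
eef_pos: [388.4, -50.4, 176.2]
ee_rot: [0.001, 0.715, 0.699, 0.0]
force: [0.5, 0.4, -0.6]
grip_width: 0.992
```

Run:
```python
from h import *
s=ctrl.sense();print(s['time_s'],s['eef_pos'].round(1))
for n in("scene","top"):
    im=ctrl.capture(n);m=traymask(im)
    for c,st,l in blobs(m,200,3000):
        hull=np.zeros(m.shape,np.uint8);cv2.fillConvexPoly(hull,cv2.convexHull(np.argwhere(l)[:,::-1].astype(np.int32)),1)
        dk=(im.max(2)<70)&(cv2.erode(hull,np.ones((3,3)))>0)
        b=[(ray(n,b[0],48).round(1).tolist(),int(b[1][4])) for b in blobs(dk,30,250)]
        if b: print(n,b)
    print([(c.round(1).tolist()) for c,_,_ in blobs(eggmask(im),100,600)])
    if n=="scene":
        a=cv2.resize(im[:,:,::-1],(800,600),interpolation=cv2.INTER_CUBIC);cv2.imwrite("pics/end.png",a)
```

```text
39.0333 [388.4 -50.4 176.2]
scene [([151.9, -807.3], 78)]
[[272.6, 4.8], [43.6, 121.5], [62.2, 121.0], [165.8, 215.8], [263.3, 283.3], [338.6, 310.0]]
top [([575.0, -289.0], 34), ([527.7, -287.5], 38), ([480.6, -286.1], 38), ([433.0, -285.1], 39), ([385.7, -284.1], 40)]
top [([104.7, 738.9], 203)]
[[24.2, 1.5], [474.5, 2.7], [289.7, 67.4], [320.2, 141.1], [224.0, 145.6], [163.3, 154.2], [161.5, 170.5], [160.0, 187.1], [158.7, 204.1], [157.1, 220.9], [14.6, 311.0], [16.3, 330.5]]
```

View pics/end.png

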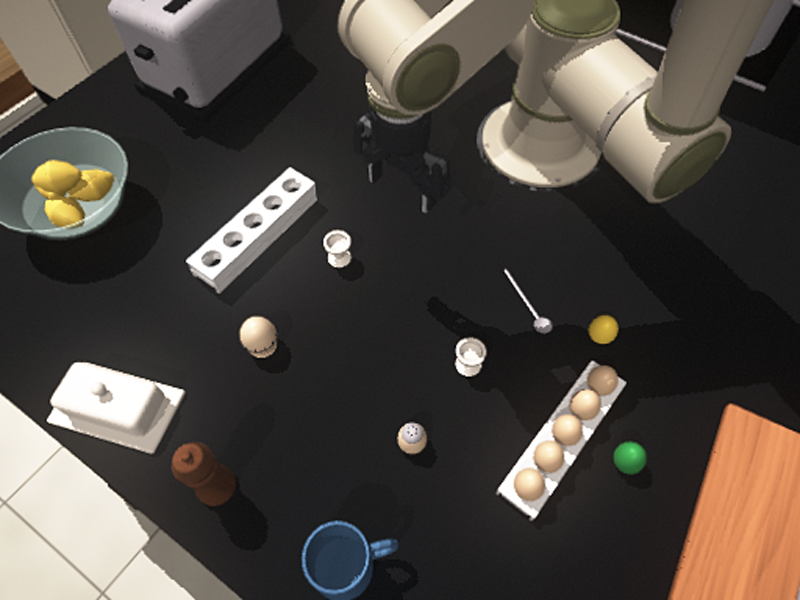

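Run:
```python
from h import *
im=ctrl.capture("scene")[95:205,110:220,::-1];c=cv2.resize(im,None,fx=5,fy=5,interpolation=cv2.INTER_CUBIC)
cv2.imwrite("pics/stack.png",c)
for n in("scene","top"):
    im=ctrl.capture(n);ob=[l for _,st,l in blobs(traymask(im),1000,2600)]
    def iou(P,l,h):
        x,y,a=P;R=np.array([[np.cos(a),-np.sin(a)],[np.sin(a),np.cos(a)]])
        p=np.array([[sx*124,sy*29] for sx in(-1,1) for sy in(-1,1)])@R.T+[x,y]
        q=np.vstack([np.c_[p,np.full(4,z)] for z in(0,h)]);M=np.zeros(im.shape[:2],np.uint8)
        cv2.fillConvexPoly(M,np.round(cv2.convexHull(proj(n,q).astype(np.float32))*16).astype(np.int32),1,shift=4);return M
    for l in ob:
        M=iou((482.4,-290.4,-.0229),l,48)
        if (M&l).sum()>500: print(n,"white outside",(l&(M==0)).sum(),"hull inside not white",((M>0)&~l).sum(),l.sum())
```

```text
scene white outside 42 hull inside not white 384 2431
top white outside 23 hull inside not white 564 1757
```

View pics/stack.png

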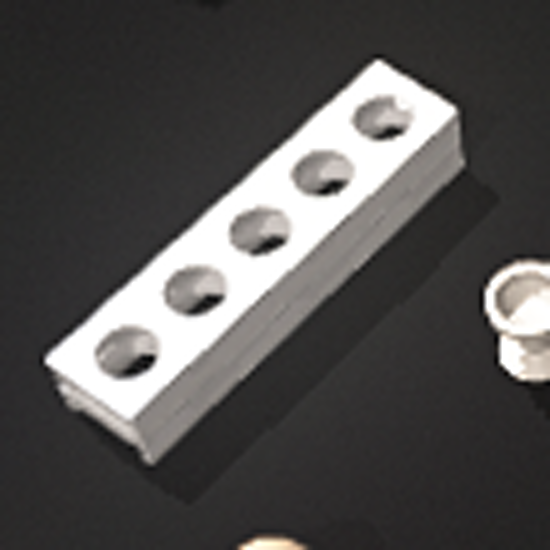

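The two trays are flush on the long side and square at the ends. Handing in.

```bash
python3 -c "
from rig import ctrl
print(ctrl.finish_job(), ctrl.sense()['time_s'])"
```

```text
the job is handed in; nothing more can be done
the job is handed in; nothing more can be done
```

The job is done and handed in at about 39 s on the robot's clock, well under the 102 s limit. The hand-in reports no verdict.

- **Eggs:** I moved the egg from the spare tray and the two from the cups into the free seats of tray_main. The last picture shows all five standing upright, one to a seat.
- **Stack:** The emptied tray lies on the empty one, the same way along, and the close-up shows it flush and square. My estimate is within 1–2 mm. The seat positions from the last top picture were 2–4 mm off. I put that down to the lower tray showing through the holes, and went by the outline check in both cameras and the close-up.
- **Untouched things:** The timer and shaker showed up at the same pixels as at the start. The cups stayed standing.
- **Forces:** The set-downs read about 2–5 N at the wrist, and no reading I got came near the limits.

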